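Test the tongues of a new thumb piano

ROBOT

A 6-joint arm with a two-finger parallel gripper is mounted at the origin on the work surface. World frame = base frame: x ahead of the robot, y to its left, z up, the work surface at z = 0. Lengths are in m, angles in rad, forces in N, time in s.
With the tool pointing down it reaches from about 0.275 to 0.85 m from the base axis. Payload 5.2 kg.
Tool frame: the origin (TCP) lies midway between the tips of the shut fingers; the grasp point (between the pads) lies 19 mm behind it (grip_point_offset is the distance from the TCP to the grasp point, in m); z points along the fingers, x is the direction in which the jaws open and shut, and the axes are right-handed (so a half turn about z gives the same grasp; the last joint's range is limited). The gripper opens to 85 mm and grips with 20 to 120 N. Pads are 22 mm wide; open, the fingers measure 114 mm over their backs; the gripper's body (76 mm by 85 mm) begins 54 mm behind the grasp point. The pads swing forward as they close: fully open they stand 13 mm farther back than shut.
Start: joints at [-1.345, 0.259, 1.535, -0, 1.348, -0.203], TCP at [0.229, -0.5, 0.231] pointing down, gripper open.
Joint ranges: [-3.14, 3.14], [-0.91, 2.08], [0.19, 2.58], [-1.22, 4.36], [0.22, 2.71], [-3.12, 3.12]. Speed limits (rad/s): [2.57, 2.57, 3.14, 3.14, 3.14, 3.14].

INTERFACE

Orientations are given as a rotation vector (axis times angle).
In Python, from plant import state, camera, camera_info, sign_off, grip_point_offset gives the robot as it stands. The module is installed in compiled form; this text tells all that it offers.
- The arm moves only by the tool servo_tool, never from a script. Its argument "commands" is text: rows parted by semicolons, each of 7 numbers parted by spaces: the turn, a rotation vector about the tool's x, y, z in rad, then the shift along the tool's x, y, z in mm, then the closure in counts, from 0 (fully open) to 255 (shut). A call has exactly 5 rows; each row shifts and turns the commanded pose from where the row before left it, along the tool's axes as they then stand; what a row does not reach is not made up. A row lasts 1/10 s, in which the tool goes at most 50 mm and 8.59 degrees, less where a joint would pass 70% of its speed; a pose out of reach is approached as far as the arm can. A call with a gripper value outside its range is refused whole. The fingers move at their own pace and stop on an object; the grip force is fixed at half the most. Time passes only in rows, so rows that do not move let the fingers close, or fill a call up. It gives the time, the measured TCP pose, the force and the opening at its end, in the units of the state.
- state(): the state, without advancing time (a new reading comes with each control period).
- camera(name): name is "scene" or "top" or "wrist"; returns (picture, depth): 384x512x3 uint8, red, green, blue; 384x512 float32, m along the optical axis (not along the pixel's ray), 0 where there is no reading.
- camera_info(name): a dict with "fx", "fy", "cx", "cy" (pixels), "world_from_camera" (4x4, takes a point from camera to world coordinates); the wrist camera has in their place "T_tool_cam" (4x4, takes a point from camera to tool coordinates, whose origin is the TCP and whose axes are the tool frame's). Camera axes: x right, y down, z forward; pixel columns grow to the right and rows downward; lengths in m; the calibration is good to about 2 mm. A picture is of the moment at which its call begins: read the wrist's pose just before it. camera_info takes no time and is no camera call.
- sign_off(): hands the job in, once; it reports no verdict.
The state is a dict: "clock": time; "joint_positions": joint angles; "qd": joint speeds; "joint_efforts": joint torques, N m; "position": TCP position; "ee_rot": TCP orientation; "wrist_force": force on the tool from outside, world axes, zero at the start; "moment": the same for the moment, N m; "gripper_width": opening from 0.0 (shut) to 1.0 (fully open).
Only numpy, scipy, OpenCV 4.12 (cv2) and the standard library are available. Lean on these libraries where they do the work, as an engineer would, in place of code of your own. Each camera call takes 0.05 s, during which the arm holds its last target. There are 200 camera calls.

TASK

Check the springiness of the newly built thumb piano: with the fingertips, run along the row of wooden beads near the free ends of its five steel tongues, from the longest tongue to the shortest, pressing each bead in turn lightly down by a few millimetres and letting it spring back before the next. Finish still holding the bead of the shortest tongue lightly down to mute it, with the other four sprung back up. Bend no tongue more than about halfway to the soundboard, do not shift or lift the instrument, and leave the spool, jar, tape and screwdriver alone.

Things in the scene. Friction and masses are not known exactly. Their poses are not given: they have to be found in the camera images.
- soundbox: the instrument: a loose wooden sound box, 196 (x) by 246 (y) by 70 mm high to its pale top (soundboard), about 1.7 kg, flat on rubber feet at any yaw. Origin: centre of its underside; z up. Five flat steel tongues, 14 mm wide, 4 mm thick, 40 mm apart in y, undersides 18 mm above the soundboard, reach out in its +x from the bridge, the longest at y = +80 mm, the shortest at y = -80 mm
- bridge (a point): middle of the top of the fixed bridge that clamps the tongues' roots: a dark wooden bar with a steel strip and screw heads, 210 mm long in the box's y, 16 mm wide, at x = -75 mm in the box's frame; this point is 98 mm above the table (screw heads 3 mm higher)
- bead1: domed dark wooden bead, 16 mm across, 5.3 mm high, fixed on the longest tongue, 12 mm from its free end; at rest at x = 40, y = 80 mm in the box's frame. Origin: centre of its underside, 92 mm above the table at rest; its top is 5.3 mm higher (97 mm). The tongue bends down under it as a spring, about the bridge: yields from 0.5 N, then 0.6 N per mm, springs back, stops at 16 mm
- bead2: domed dark wooden bead, 16 mm across, 5.3 mm high, fixed on the second longest tongue, 12 mm from its free end; at rest at x = 27, y = 40 mm in the box's frame. Origin: centre of its underside, 92 mm above the table at rest; its top is 5.3 mm higher (97 mm). Springs as the first one does
- bead3: domed dark wooden bead, 16 mm across, 5.3 mm high, fixed on the middle tongue, 12 mm from its free end; at rest at x = 14, y = 0 mm in the box's frame. Origin: centre of its underside, 92 mm above the table at rest; its top is 5.3 mm higher (97 mm). Springs as the first one does
- bead4: domed dark wooden bead, 16 mm across, 5.3 mm high, fixed on the second shortest tongue, 12 mm from its free end; at rest at x = 1, y = -40 mm in the box's frame. Origin: centre of its underside, 92 mm above the table at rest; its top is 5.3 mm higher (97 mm). Springs as the first one does
- bead5: domed dark wooden bead, 16 mm across, 5.3 mm high, fixed on the shortest tongue, 12 mm from its free end; at rest at x = -12, y = -80 mm in the box's frame. Origin: centre of its underside, 92 mm above the table at rest; its top is 5.3 mm higher (97 mm). Springs as the first one does
- spool: bystander: a loose wooden thread spool, 28 mm diameter, 28 mm high, standing upright on the soundboard. Origin: centre of its underside
- jar: bystander: a loose closed glass jar, 60 mm diameter, 85 mm high, on the table beside the box. Origin: centre of its underside
- tape: bystander: a loose roll of paper tape lying flat on the table, 96 mm diameter, 22 mm high. Origin: centre of its underside
- screwdriver: bystander: a loose screwdriver, 170 mm long, lying on the table beside the box. Origin: under its middle, its length along its x axis

How it is judged:
By the outcome, as a careful person would: the job done as asked, in the order asked, and still so for the second after the job is handed in, while the arm keeps its last pose, push and grip.
It also fails if it takes over 40 s, if anything falls off the work surface, if the arm or the gripper's body presses on something with over 40 N, if the wrist force passes 120 N, or if a joint passes its speed limit or range.

## Working session

There is one attempt and no reset: what is moved stays moved. The work goes in short steps, Python scripts to look and compute and a tool call to move; the robot and the scene stay as the last step left them, time stands still between calls to the robot, and variables do not carry over. Pictures are saved under pics/ and viewed, about 8 in all and at most 12, crops included, and the job is handed in when it is done.

Besides the shell and the picture viewer there is one more tool, called as name(argument=value, ...) on one line, values as JSON. servo_tool: Moves the arm, as the interface text tells. Its arguments: {"type":"object","properties":{"commands":{"type":"string"}},"required":["commands"]}

```bash
mkdir -p pics
python3 - <<'E'
from plant import *
import cv2,numpy as np
print(state())
for n in("top","scene"):
    p,d=camera(n); cv2.imwrite(f"pics/{n}0.png",p[:,:,::-1]); np.savez(f"{n}0.npz",p=p,d=d)
    print(n,camera_info(n))
print(camera_info("wrist"),grip_point_offset)
E
```

```text
{'clock': 0.0, 'joint_positions': array([-1.34482779e+00,  2.59337035e-01,  1.53610610e+00,  3.93630161e-06,
        1.34798957e+00, -2.02793013e-01]), 'qd': array([-2.62702407e-05,  2.00643546e-04,  6.84665785e-04,  2.25188462e-04,
       -1.01880565e-03,  1.83947170e-04]), 'joint_efforts': array([ 5.88645016e-04, -4.46029258e+01, -2.90572393e+01, -2.95039172e-04,
        1.17398874e-02,  7.80359926e-06]), 'position': array([ 0.22856345, -0.49967088,  0.23046867]), 'ee_rot': array([-2.64209821e+00,  1.69729837e+00,  2.06226549e-03]), 'wrist_force': array([ 0.36101754, -0.66544487,  0.24668192]), 'moment': array([-0.04762902, -0.0263721 , -0.08361831]), 'gripper_width': 0.9981079577997232}
top {'fx': 389.72540105210186, 'fy': 389.72540105210186, 'cx': 250.81389423345698, 'cy': 193.54069805708065, 'world_from_camera': array([[ 0.00713   , -0.99874995,  0.04947431,  0.49679921],
       [-0.99997133, -0.0069951 ,  0.00289938,  0.03736876],
       [-0.00254967, -0.04949357, -0.99877119,  0.97818655],
       [ 0.        ,  0.        ,  0.        ,  1.        ]])}
scene {'fx': 470.0805004509649, 'fy': 470.0805004509649, 'cx': 247.03902403486188, 'cy': 191.49940849817565, 'world_from_camera': array([[-0.16633528,  0.77870737, -0.60493587,  1.13538113],
       [ 0.98604818,  0.12734225, -0.10720516,  0.12852825],
       [-0.00644755, -0.61432791, -0.78902449,  0.83977422],
       [ 0.        ,  0.        ,  0.        ,  1.        ]])}
{'fx': 283.4788124341799, 'fy': 283.4788124341799, 'cx': 259.1862321066708, 'cy': 193.46506102558808, 'T_tool_cam': array([[ 9.99999915e-01, -3.43775293e-04, -2.27720523e-04,
        -1.34643920e-03],
       [ 3.93666662e-04,  9.60272210e-01,  2.79064737e-01,
        -7.03040575e-02],
       [ 1.22738129e-04, -2.79064803e-01,  9.60272264e-01,
        -1.43514592e-01],
       [ 0.00000000e+00,  0.00000000e+00,  0.00000000e+00,
         1.00000000e+00]])} 0.0187
```

View pics/top0.png

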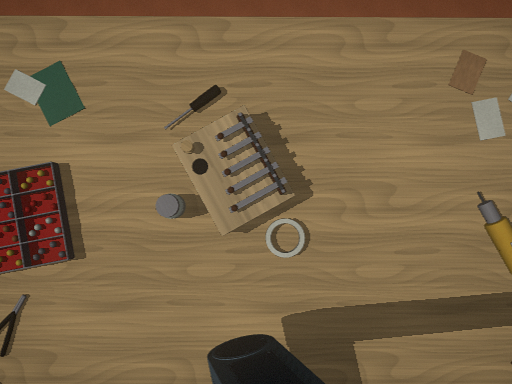

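View pics/scene0.png

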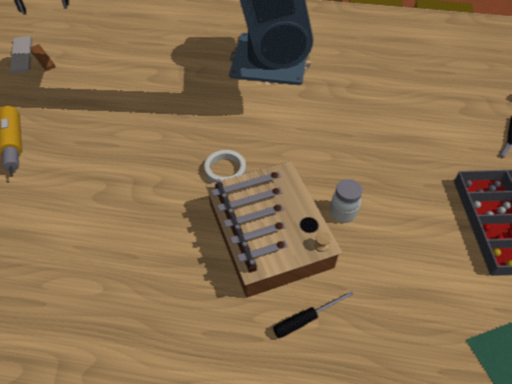

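```bash
cat > h.py <<'E'
from plant import *
import cv2,numpy as np
def cloud(d,i,T=None):
    v,u=np.indices(d.shape); T=i["world_from_camera"] if T is None else T
    c=np.stack([(u-i["cx"])/i["fx"]*d,(v-i["cy"])/i["fy"]*d,d],-1)
    return c@T[:3,:3].T+T[:3,3]
def project(P,i,T=None):
    T=i["world_from_camera"] if T is None else T
    c=(np.atleast_2d(P)-T[:3,3])@T[:3,:3]
    return np.c_[c[:,0]/c[:,2]*i["fx"]+i["cx"],c[:,1]/c[:,2]*i["fy"]+i["cy"]]
BEADS=np.array([[40,80],[27,40],[14,0],[1,-40],[-12,-80]])/1000
E
python3 - <<'E'
from h import *
for n in("top","scene"):
    z=np.load(n+"0.npz");p,d=z["p"],z["d"];i=camera_info(n);P=cloud(d,i)
    m=(d>0)&(P[...,2]>.06)&(P[...,2]<.076)&(P[...,0]>.35)&(P[...,0]<.75)&(abs(P[...,1]-.05)<.2)
    k,l,s,c=cv2.connectedComponentsWithStats(m.astype(np.uint8)); j=1+np.argmax(s[1:,4]); m=l==j
    q=P[m][:,:2].astype(np.float32)
    r=cv2.minAreaRect(q*1000);print(n,r,np.median(P[m][:,2]))
    # yaw candidates: +x dir from bridge to beads = towards +y world-ish
    w,h=r[1]; a=np.deg2rad(r[2]+(90 if w>h else 0))
    x=np.array([np.cos(a),np.sin(a)]); 
    if x[1]<0:x=-x
    y=np.array([-x[1],x[0]]);c=np.array(r[0])/1000
    print("yaw",np.rad2deg(np.arctan2(x[1],x[0])))
    B=c+BEADS@np.array([x,y]);B3=np.c_[B,np.full(5,.095)];print(B)
    uv=project(B3,i);print(uv.round(1))
    s=5;u0,v0=(150,90) if n=="top" else (200,150)
    im=cv2.resize(p[v0:v0+120,u0:u0+160,::-1],None,fx=s,fy=s,interpolation=cv2.INTER_CUBIC)
    for u,v in uv: cv2.drawMarker(im,(int((u-u0+.5)*s),int((v-v0+.5)*s)),(0,255,0),0,14,1)
    cv2.imwrite(f"pics/{n}1.png",im)
E
```

```text
top ((597.853271484375, 83.22561645507812), (246.1999969482422, 196.21304321289062), 29.541322708129883) 0.07010780351868429
yaw 119.5413227081299
[[0.5085312  0.07858154]
 [0.54974088 0.08699358]
 [0.59095056 0.09540562]
 [0.63216023 0.10381766]
 [0.67336991 0.1122297 ]]
[[233.7 207.5]
 [230.1 189.4]
 [226.6 171.3]
 [223.1 153.2]
 [219.6 135.3]]
scene ((599.5180053710938, 80.18794250488281), (248.21005249023438, 196.2766571044922), 29.413410186767578) 0.06999028788404626
yaw 119.41341018676759
[[0.51018579 0.07574329]
 [0.55141414 0.08406331]
 [0.5926425  0.09238333]
 [0.63387085 0.10070335]
 [0.67509921 0.10902337]]
[[274.5 174.1]
 [275.9 190.1]
 [277.4 207. ]
 [279.  224.9]
 [280.7 243.8]]
```

View pics/top1.png

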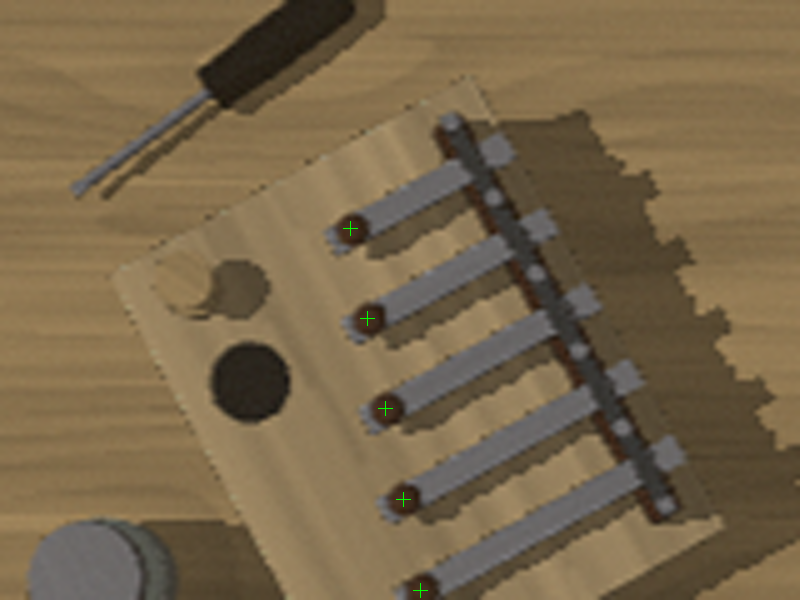

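View pics/scene1.png

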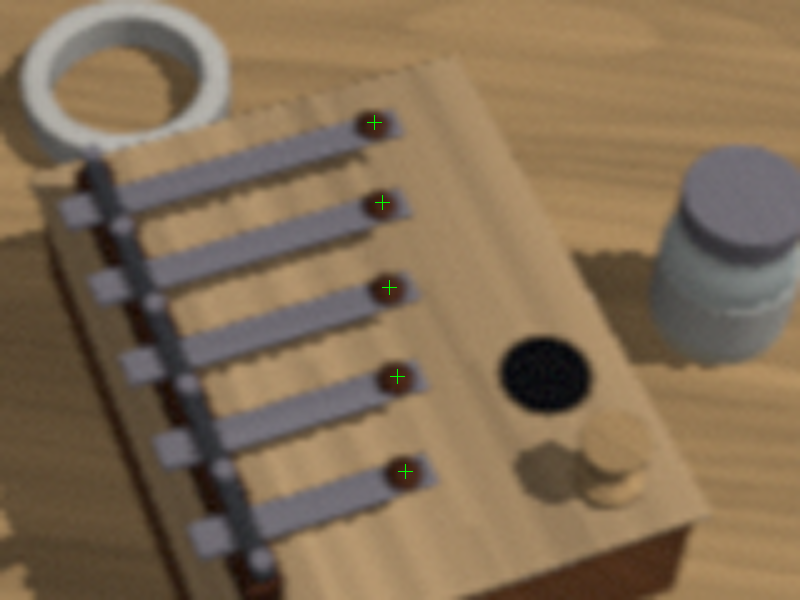

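servo_tool(commands="0 0 0.115 0 0 0 255; 0 0 0.114 0 0 0 255; 0 0 0 -36 -28 0 255; 0 0 0 -36 -28 0 255; 0 0 0 -36 -28 0 255")

```text
clock: 0.6
position: [0.2897, -0.3761, 0.2307]
ee_rot: [-2.43, 1.99, 0.002]
wrist_force: [0.8, 0.2, 0.1]
gripper_width: 0.144
```

servo_tool(commands="0 0 0 -36 -28 0 255; 0 0 0 -36 -28 0 255; 0 0 0 -36 -28 0 255; 0 0 0 -36 -28 0 255; 0 0 0 -36 -28 0 255")

```text
clock: 1.1
position: [0.3914, -0.1716, 0.2312]
ee_rot: [-2.431, 1.989, 0.0]
wrist_force: [0.7, 0.6, 0.5]
gripper_width: 0.005
```

servo_tool(commands="0 0 0 -36 -28 0 255; 0 0 0 -36 -28 0 255; 0 0 0 -36 -28 20 255; 0 0 0 -36 -28 20 255; 0 0 0 0 0 0 255")

```text
clock: 1.6
position: [0.4717, -0.0048, 0.1885]
ee_rot: [2.438, -1.982, -0.009]
wrist_force: [-1.4, -0.3, 0.5]
gripper_width: -0.001
```

servo_tool(commands="0 0 0 -36 -27 10 255; 0 0 0 -36 -26 10 255; 0 0 0 0 0 20 255; 0 0 0 0 0 20 255; 0 0 0 0 0 0 255")

```text
clock: 2.1
position: [0.5077, 0.071, 0.1287]
ee_rot: [2.43, -1.986, -0.008]
wrist_force: [-0.9, 0.2, -0.6]
gripper_width: -0.001
```

```bash
cat > look.py <<'E'
from h import *
import sys
from scipy.spatial.transform import Rotation as R
s=state();i=camera_info("wrist");p,d=camera("wrist")
T=np.eye(4);T[:3,:3]=R.from_rotvec(s["ee_rot"]).as_matrix();T[:3,3]=s["position"];W=T@i["T_tool_cam"]
print(s["position"],s["ee_rot"],s["wrist_force"])
B=np.array([[.5093,.0772],[.5505,.0855],[.5918,.0939],[.633,.1023],[.6743,.1106]])
uv=project(np.c_[B,np.full(5,.095)],i,W);print(uv.round(0))
im=p[:,:,::-1].copy()
for u,v in uv:
    if abs(u)<2000 and abs(v)<2000: cv2.drawMarker(im,(int(u+.5),int(v+.5)),(0,255,0),0,14,1)
np.savez("wrist.npz",p=p,d=d,W=W)
cv2.imwrite(sys.argv[1],cv2.resize(im,None,fx=1.5,fy=1.5))
E
python3 look.py pics/w0.png
```

```text
[0.5076925  0.07103662 0.12871281] [ 2.42962101 -1.98570701 -0.00761681] [-0.85580326  0.24926199 -0.64165706]
[[ 253.  216.]
 [ 252.  153.]
 [ 252.   80.]
 [ 251.   -3.]
 [ 250. -101.]]
```

View pics/w0.png

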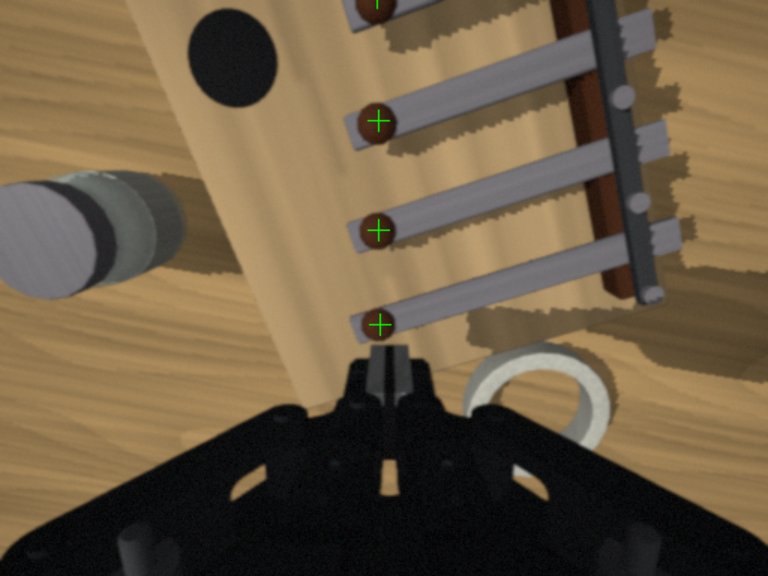

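servo_tool(commands="0 0 0 -6 -3 9 255; 0 0 0 0 0 9 255; 0 0 0 0 0 8 255; 0 0 0 0 0 0 255; 0 0 0 0 0 0 255")

```text
clock: 2.65
position: [0.5116, 0.0773, 0.1052]
ee_rot: [2.431, -1.989, -0.001]
wrist_force: [0.2, 0.2, 0.1]
gripper_width: -0.001
```

servo_tool(commands="0 0 0 0 2 4 255; 0 0 0 0 0 4 255; 0 0 0 0 0 3 255; 0 0 0 0 0 0 255; 0 0 0 0 0 0 255")

```text
clock: 3.15
position: [0.5097, 0.0771, 0.0944]
ee_rot: [2.432, -1.989, -0.0]
wrist_force: [-1.2, 0.8, 2.8]
gripper_width: 0.003
```

servo_tool(commands="0 0 0 0 0 1 255; 0 0 0 0 0 0 255; 0 0 0 0 0 0 255; 0 0 0 0 0 0 255; 0 0 0 0 0 0 255")

```text
clock: 3.65
position: [0.5097, 0.0771, 0.0934]
ee_rot: [-2.432, 1.989, 0.0]
wrist_force: [-1.3, 0.0, 2.8]
gripper_width: -0.001
```

servo_tool(commands="0 0 0 0 0 -6 255; 0 0 0 0 0 -6 255; 0 0 0 0 -21 0 255; 0 0 0 0 -21 0 255; 0 0 0 0 0 0 255")

```text
clock: 4.15
position: [0.5536, 0.0854, 0.1061]
ee_rot: [-2.43, 1.987, -0.004]
wrist_force: [-0.8, 0.0, 0.3]
gripper_width: 0.004
```

servo_tool(commands="0 0 0 0 0 0 255; 0 0 0 0 0 4 255; 0 0 0 0 0 4 255; 0 0 0 0 0 3 255; 0 0 0 0 0 0 255")

```text
clock: 4.65
position: [0.5501, 0.0855, 0.0939]
ee_rot: [2.431, -1.988, -0.002]
wrist_force: [-1.6, 0.5, 1.9]
gripper_width: 0.003
```

servo_tool(commands="0 0 0 0 0 1 255; 0 0 0 0 0 0 255; 0 0 0 0 0 0 255; 0 0 0 0 0 0 255; 0 0 0 0 0 0 255")

```text
clock: 5.15
position: [0.5509, 0.0854, 0.0934]
ee_rot: [-2.432, 1.989, -0.0]
wrist_force: [-2.5, 0.4, 2.6]
gripper_width: 0.0
```

servo_tool(commands="0 0 0 0 0 -6 255; 0 0 0 0 0 -6 255; 0 0 0 0 -21 0 255; 0 0 0 0 -21 0 255; 0 0 0 0 0 0 255")

```text
clock: 5.65
position: [0.5949, 0.0938, 0.1061]
ee_rot: [-2.43, 1.987, -0.005]
wrist_force: [-0.5, -1.0, 0.6]
gripper_width: 0.002
```

servo_tool(commands="0 0 0 0 0 0 255; 0 0 0 0 0 4 255; 0 0 0 0 0 4 255; 0 0 0 0 0 3 255; 0 0 0 0 0 0 255")

```text
clock: 6.15
position: [0.5913, 0.0938, 0.0939]
ee_rot: [2.431, -1.989, -0.002]
wrist_force: [-1.5, 0.4, 2.8]
gripper_width: 0.005
```

servo_tool(commands="0 0 0 0 0 1 255; 0 0 0 0 0 0 255; 0 0 0 0 0 0 255; 0 0 0 0 0 0 255; 0 0 0 0 0 0 255")

```text
clock: 6.65
position: [0.592, 0.0937, 0.0934]
ee_rot: [-2.432, 1.989, -0.0]
wrist_force: [-1.6, 0.2, 2.7]
gripper_width: 0.0
```

servo_tool(commands="0 0 0 0 0 -6 255; 0 0 0 0 0 -6 255; 0 0 0 0 -21 0 255; 0 0 0 0 -21 0 255; 0 0 0 0 0 0 255")

```text
clock: 7.15
position: [0.6359, 0.1021, 0.106]
ee_rot: [-2.43, 1.987, -0.004]
wrist_force: [-0.4, -0.8, -0.5]
gripper_width: -0.0
```

```bash
python3 look.py pics/w1.png
```

```text
[0.63587972 0.10211976 0.10598897] [-2.4302134   1.98745408 -0.00422075] [-0.43399429 -0.83713221 -0.47233918]
[[260. 400.]
 [260. 353.]
 [260. 299.]
 [260. 239.]
 [260. 169.]]
```

View pics/w1.png

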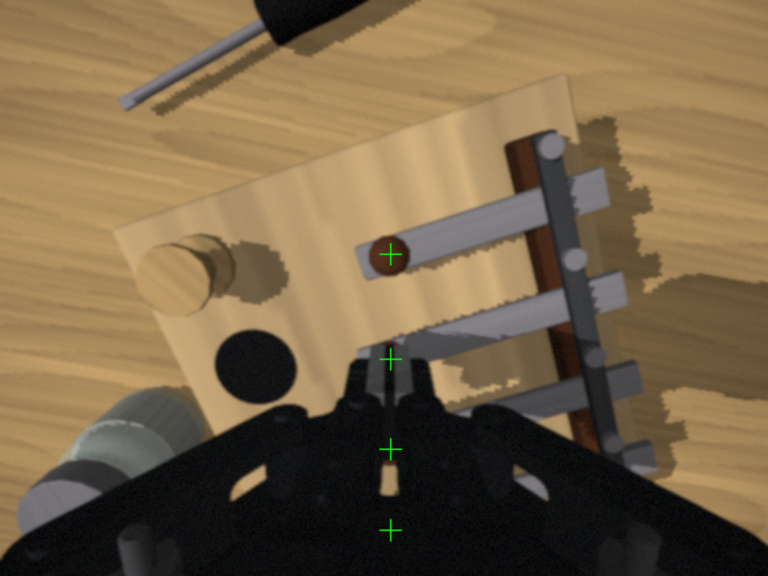

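The wrist view shows bead 5 at about pixel (390,255), on its predicted mark. The fingertips are just over bead 4 and the box has not shifted. I'll carry on.

servo_tool(commands="0 0 0 0 0 0 255; 0 0 0 0 0 4 255; 0 0 0 0 0 4 255; 0 0 0 0 0 3 255; 0 0 0 0 0 0 255")

```text
clock: 7.7
position: [0.6326, 0.1022, 0.0939]
ee_rot: [2.431, -1.989, -0.002]
wrist_force: [-1.6, 0.2, 2.8]
gripper_width: 0.001
```

servo_tool(commands="0 0 0 0 0 1 255; 0 0 0 0 0 0 255; 0 0 0 0 0 0 255; 0 0 0 0 0 0 255; 0 0 0 0 0 0 255")

```text
clock: 8.2
position: [0.6332, 0.1021, 0.0934]
ee_rot: [-2.432, 1.989, -0.0]
wrist_force: [-2.7, -0.4, 3.5]
gripper_width: 0.002
```

servo_tool(commands="0 0 0 0 0 -6 255; 0 0 0 0 0 -6 255; 0 0 0 0 -21 0 255; 0 0 0 0 -21 0 255; 0 0 0 0 0 0 255")

```text
clock: 8.7
position: [0.6769, 0.1104, 0.1059]
ee_rot: [-2.43, 1.988, -0.004]
wrist_force: [0.6, 0.7, 0.5]
gripper_width: -0.003
```

servo_tool(commands="0 0 0 0 0 0 255; 0 0 0 0 0 4 255; 0 0 0 0 0 4 255; 0 0 0 0 0 3 255; 0 0 0 0 0 0 255")

```text
clock: 9.2
position: [0.6736, 0.1106, 0.0939]
ee_rot: [2.431, -1.988, -0.002]
wrist_force: [-1.5, 1.1, 2.1]
gripper_width: -0.001
```

servo_tool(commands="0 0 0 0 0 1 255; 0 0 0 0 0 0 255; 0 0 0 0 0 0 255; 0 0 0 0 0 0 255; 0 0 0 0 0 0 255")

```text
clock: 9.7
position: [0.6744, 0.1104, 0.0934]
ee_rot: [-2.432, 1.989, 0.0]
wrist_force: [-1.2, 0.9, 2.9]
gripper_width: -0.003
```

Run:
```python
from h import *
a=[]
for n in("scene","scene","top","top"):
    s=state(); a.append(s["wrist_force"]); p,d=camera(n); 
    if n=="scene": cv2.imwrite("pics/s2.png",cv2.resize(p[130:310,170:400,::-1],None,fx=3.3,fy=3.3,interpolation=cv2.INTER_CUBIC))
    z=np.load(n+"0.npz"); print(n,s["position"],s["wrist_force"].round(1))
    if n=="top":
        P=cloud(d,camera_info(n)); m=(d>0)&(abs(P[...,2]-.068)<.008)&(abs(P[...,0]-.6)<.2)&(abs(P[...,1]-.08)<.2)
```

```text
scene [0.67435395 0.11041921 0.09341292] [-1.2  0.9  2.9]
scene [0.6743734  0.11039975 0.09339325] [-2.3  0.2  2.9]
top [0.67438723 0.11041539 0.09337145] [-1.8  0.3  3.2]
top [0.67437022 0.11040997 0.09336135] [-1.5  0.4  3.8]
```

View pics/s2.png

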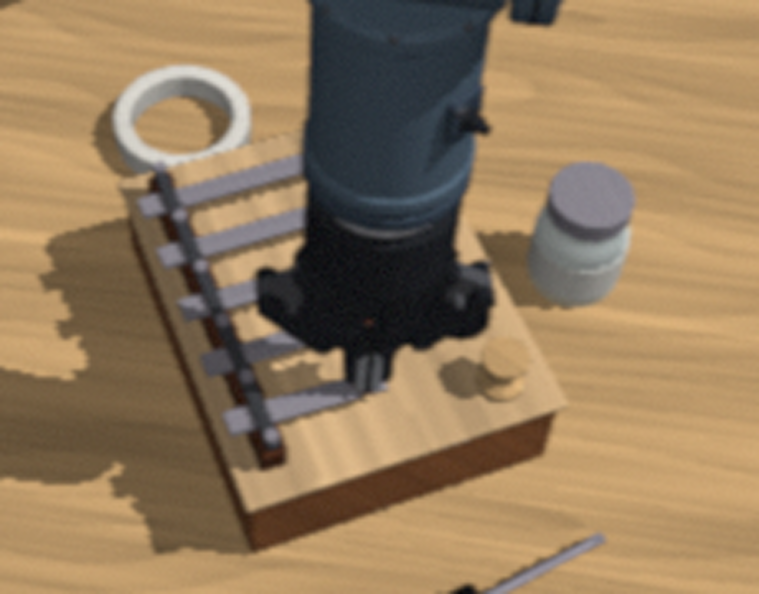

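The scene view shows the fingertips at about (370,385) on the end of the shortest tongue. The spool, jar, tape and box are where they were. The fingers hold steady at about 3 N, 4 mm down, so I'm handing the job in.

```bash
python3 -c "
from plant import *
print(sign_off(),state()['position'],state()['wrist_force'])"
```

```text
the job is handed in; nothing more can be done
the job is handed in; nothing more can be done
```

The job is done and handed in at about 10 s on the robot's clock. With the fingers shut, I pressed beads 1 to 5 in turn, from the longest tongue to the shortest. Each went about 4 mm down at 2.6–3.8 N upward force. I lifted about 12 mm, clear of the bead, before moving to the next.

- **Final hold:** the fingertips are still holding bead 5 down. The tip stayed at 93.4 mm above the table, against the bead's 97.3 mm rest height, with 2.9–3.8 N over the last four readings.
- **Springing back:** after each of the first four presses the vertical force returned to about zero. I did not see those four beads back up in the last picture, because the arm hides them.
- **Box and bystanders:** the beads still matched their first measured positions in the wrist picture taken before bead 4. In the last picture the box, spool, jar and tape looked unmoved, as did the part of the screwdriver in view. I judged this by eye and did not re-measure the box afterwards.
- **Sideways force:** I read 1–3 N sideways while pressing. Part of it may be sensor error, since free-air readings varied by about 1 N.
- **Camera agreement:** the two fixed cameras differed by about 3 mm on the box position. I used the average, and the wrist camera confirmed it.

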